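# Right the fallen dye jar against the stop board

## Task

The blue dye jar has fallen over on the printing bench: take it by its wooden ball stopper, slide it along the bench until its foot butts against the plywood stop board, and with the foot kept braced there push the top end up and over towards the board until the jar stands upright with its side pressed lightly to the board. Do not lift the jar off the bench, press it only gently against the board all the while (below 25 N), then let go, leaving it standing within a few millimetres of the board and the other things where they are.

Things in the scene. Friction and masses are not known exactly. Their poses are not given: they have to be found in the camera images.
- jar: fallen blue stoneware jar, 0.35 to 0.65 kg: an eight-sided prism 92 mm across flats (too wide to grip), 105 high, a shoulder sloping to a 26 mm neck, a ball stopper fixed on it; 174 mm long in all. Origin: centre of its flat foot; z axis from foot to ball (up when it stands). It lies on a flat side, axis 46 mm above the bench, foot towards the stop board, ball pointing away from it
- jar_ball (a point): centre of the wooden ball stopper, 34 mm across, 157 mm from the foot on the jar's z axis: the place to pinch, from above, fingers closing level and across the jar's axis; in a light grip (20 to 40 N) the jar pivots about the line between the pads, but the ball creeps some mm back under load; gripped hard it hardly turns. Axes as the jar's
- jar_foot (a point): centre of the jar's flat foot (same as the jar's origin); 46 mm above the bench while the jar lies, 0 when it stands
- stop: steel base fixed to the bench with an upright plywood board 360 mm wide, 125 high, 18 thick. Origin on the bench, mid-width; y axis level, from the jar into the board; x along it. The board is clamped at an unknown setting: its flat face is 0 to 24 mm in front of the origin (y -0.024 to 0), not measured: feel for it. It does not give. The jar's foot starts 25 to 84 mm from the face, within 0.12 rad of square
- yellow_jar: a twin of the fallen jar in mustard yellow, upright, 174 mm high, standing 20 to 65 mm off the stop board near the far end of it; origin under its foot (leave alone)
- brush_pot: terracotta cup 84 mm wide, 100 mm high; origin under it (leave alone)
- block: wooden printing block 120 x 80 x 30 mm with a 50 mm knob on top; origin under it (leave alone)
- spool: red spool, 60 mm wide, 70 mm high; origin under it (leave alone)
- hammer: hammer lying on the bench; origin under it (leave alone)
- soap: green bottle 60 mm wide, 120 mm high; origin under it (leave alone)
- bowl: white bowl 120 mm wide, 45 mm high; origin under it (leave alone)
There are look-alikes about, which are no part of the job. There is more than one size of the jar; the job needs the smaller.

How it is judged:
By the outcome, as a careful person would: the job done as asked, in the order asked, and still so for the second after the job is handed in, with the robot touching nothing.
It also fails if it takes over 72 s, if anything falls off the work surface, if the arm or the gripper's body presses on something with over 40 N, if the wrist force passes 120 N, or if a joint passes its speed limit or range.

## Robot

A 6-joint arm with a two-finger parallel gripper is mounted at the origin on the work surface. World frame = base frame: x ahead of the robot, y to its left, z up, the work surface at z = 0. Lengths are in m, angles in rad, forces in N, time in s.
With the tool pointing down it reaches from about 0.25 to 0.725 m from the base axis. Payload 4 kg.
Tool frame: the origin (TCP) lies on the centre line of the jaws, within the pads' length; the fingertips stand ahead of it and the grasp point (between the pads) lies 11 mm behind it (bot.tip_extent is the z of the fingertips in the tool frame, in m); z points along the fingers, y is the direction in which the jaws open and shut (so a half turn about z gives the same grasp; the last joint's range is limited). The gripper opens to 85 mm and grips with 20 to 120 N. Pads are 22 mm wide; open, the fingers measure 114 mm over their backs; the gripper's body (76 mm by 85 mm) begins 54 mm behind the grasp point. The pads swing forward as they close: fully open they stand 13 mm farther back than shut.
Start: joints at [-1.295, 0.241, 0.005, 1.335, 0, 1.571], TCP at [0.136, -0.481, 0.239] pointing down, gripper open.
Joint ranges: [-2.72, 2.72], [-1.05, 1.87], [-1.09, 1.28], [-1.99, 2.15], [-1.42, 1.44], [-3.14, 3.14]. Speed limits (rad/s): [2.79, 2.79, 3.14, 3.14, 3.14, 3.14].

## Interface

Orientations are given as a unit quaternion [x, y, z, w].
In Python, from workcell import bot gives the robot as it stands.
- The arm moves only by the shell command python3 -m jog 'ROWS'. ROWS is JSON, a list that holds one entry, the list of rows, each a list of 7 numbers: the shift along the world's x, y, z in m, then the turn, a rotation vector about the world's x, y, z in degrees, then the closure in counts, from 0 (fully open) to 255 (shut). In form: [[[tx, ty, tz, ax, ay, az, fingers], ...]]. A call has 1 to 10 rows; each row is the pose to reach, as a shift and turn from the pose commanded when the call began; what a row does not reach only later rows make up. A row lasts 1/12 s, in which the tool goes at most 41.7 mm and 7.16 degrees, less where a joint would pass 70% of its speed; a pose out of reach is approached as far as the arm can. A call with a gripper value outside its range is refused whole. The fingers move at their own pace and stop on an object; the grip force is fixed at half the most. Time passes only in rows, so rows that repeat a pose let the fingers close. It gives the time, the measured TCP pose, the force and the opening at its end, in the units of the state.
- bot.get_obs(): the state, without advancing time (a new reading comes with each control period).
- bot.camera(name): name is "scene" or "top"; returns the picture (400x640x3 uint8, blue, green, red); there is no depth.
- bot.camera_model(name): a dict with "K" (3x3 intrinsics, pixels), "T" (4x4, takes a point from camera to world coordinates). Camera axes: x right, y down, z forward; pixel columns grow to the right and rows downward; lengths in m; the calibration is good to about 2 mm. A picture is of the moment at which its call begins. camera_model takes no time and is no camera call.
- bot.job_done(): hands the job in, once; it reports no verdict.
The state is a dict: "clock": time; "joint_pos": joint angles; "joint_vel": joint speeds; "tau": joint torques, N m; "eef_pos": TCP position; "tool_rot": TCP orientation; "ft_force": force on the tool from outside, world axes, zero at the start; "ft_torque": the same for the moment, N m; "grip_width": finger opening in m.
Only numpy, scipy, OpenCV 4.12 (cv2) and the standard library are available. Lean on these libraries where they do the work, as an engineer would, in place of code of your own. Each camera call takes 0.05 s, during which the arm holds its last target. There are 200 camera calls.

## Working session

There is one attempt and no reset: what is moved stays moved. The work goes in short steps, Python scripts to look and compute and a shell command to move; the robot and the scene stay as the last step left them, time stands still between calls to the robot, and variables do not carry over. Pictures are saved under pics/ and viewed, about 8 in all and at most 12, crops included, and the job is handed in when it is done.

```bash
ls; mkdir -p pics; python3 - <<'E'
from workcell import bot
import cv2,numpy as np
for n in("scene","top"):
    cv2.imwrite(f"pics/{n}0.png",bot.camera(n)); m=bot.camera_model(n); print(n,np.round(m["K"],1).tolist(),np.round(m["T"],4).tolist())
o=bot.get_obs(); print(o, bot.tip_extent)
E
```

```text
pics
scene [[416.8, 0.0, 319.1], [0.0, 416.8, 200.9], [0.0, 0.0, 1.0]] [[0.3979, 0.5011, -0.7685, 1.352], [0.9172, -0.2359, 0.3211, -0.3667], [-0.0204, -0.8326, -0.5534, 0.716], [0.0, 0.0, 0.0, 1.0]]
top [[496.8, 0.0, 319.8], [0.0, 496.8, 202.4], [0.0, 0.0, 1.0]] [[-0.0289, -0.9868, 0.1595, 0.1454], [-0.9995, 0.0308, 0.0097, 0.0359], [-0.0145, -0.1591, -0.9872, 1.9052], [0.0, 0.0, 0.0, 1.0]]
{'clock': 0.1, 'joint_pos': array([-1.29498478e+00,  2.41357220e-01,  3.84734847e-03,  1.33517868e+00,
        6.69582680e-06,  1.57081060e+00]), 'joint_vel': array([ 0.0009109 , -0.002684  ,  0.00332071,  0.00074425, -0.00125561,
        0.00271125]), 'tau': array([-3.72729892e-04, -3.73136795e+01,  2.53010076e+01,  1.08301305e-02,
       -1.70179067e-05,  1.45920797e-05]), 'eef_pos': array([ 0.13601666, -0.48057458,  0.23848774]), 'tool_rot': array([ 9.90506598e-01,  1.37461940e-01, -1.26751456e-04, -9.37587190e-04]), 'ft_force': array([-0.37007642, -0.03838625, -1.12445902]), 'ft_torque': array([ 0.05139211, -0.01324617,  0.0155296 ]), 'grip_width': 0.08521655382181421} 0.008
```

View pics/top0.png

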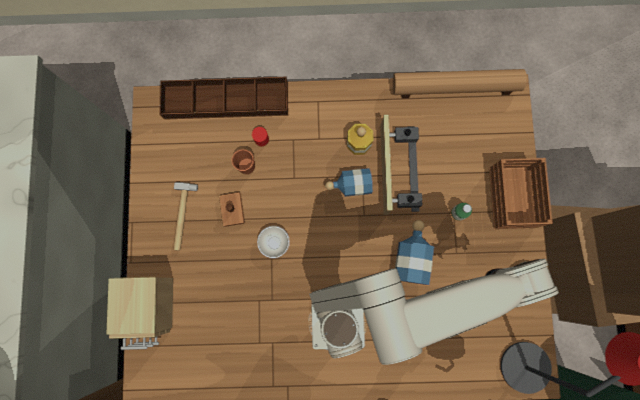

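View pics/scene0.png

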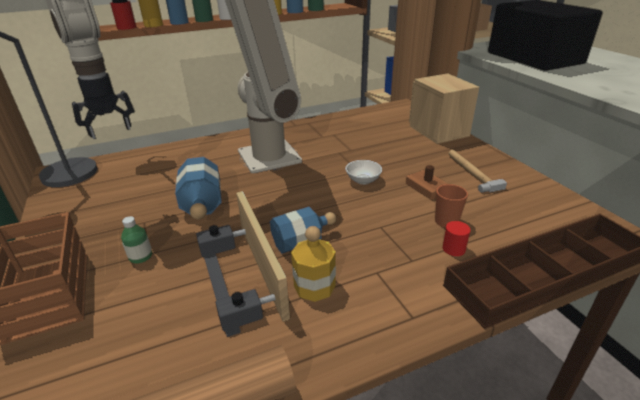

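Candidates: the small blue jar lying at top (352,182) / scene (300,228), ball away from the board; and a larger blue jar at top (415,258) / scene (200,185). The first is the smaller one, with its foot towards the board. I'll enlarge it and measure.

```bash
cat > h.py <<'E'
import numpy as np,cv2
from workcell import bot
def ray(n,p):
    m=bot.camera_model(n);K,T=map(np.array,(m["K"],m["T"]))
    return T[:3,3],T[:3,:3]@np.linalg.inv(K)@np.array([p[0],p[1],1.])
def plane(n,p,z):
    o,d=ray(n,p);return o+d*(z-o[2])/d[2]
def tri(a,b):
    (o1,d1),(o2,d2)=ray("top",a),ray("scene",b)
    s=np.linalg.lstsq(np.c_[d1,-d2],o2-o1,rcond=None)[0]
    p,q=o1+d1*s[0],o2+d2*s[1];return (p+q)/2,np.linalg.norm(p-q)
def proj(n,P):
    m=bot.camera_model(n);K,T=map(np.array,(m["K"],m["T"]))
    c=K@(T[:3,:3].T@(np.array(P)-T[:3,3]));return c[:2]/c[2]
E
python3 - <<'E'
from h import *
t=cv2.imread("pics/top0.png");s=cv2.imread("pics/scene0.png")
a=cv2.resize(t[105:225,315:435],None,fx=5,fy=5,interpolation=cv2.INTER_CUBIC)
b=cv2.resize(s[185:325,225:345],None,fx=4,fy=4,interpolation=cv2.INTER_CUBIC)
b=cv2.copyMakeBorder(b,0,40,0,0,cv2.BORDER_CONSTANT) 
out=np.zeros((600,800,3),np.uint8); out[:, :400]=cv2.resize(t[135:225,325:385],(400,600),interpolation=cv2.INTER_CUBIC); out[:,400:]=cv2.resize(s[190:310,265:345],(400,600),interpolation=cv2.INTER_CUBIC)
cv2.imwrite("pics/crop1.png",out)
hsv=cv2.cvtColor(t,cv2.COLOR_BGR2HSV)
m=cv2.inRange(hsv,(95,80,40),(125,255,255)); 
n,l,st,c=cv2.connectedComponentsWithStats(m)
for i in range(1,n):
    if st[i,4]>60: print("blue",st[i],c[i])
for p in[(387,116),(391,209),(384,116),(388,209)]: print(p,plane("top",p,.125))
E
```

```text
blue [362 169  10  25 191] [366.80104712 180.73298429]
blue [334 171  21  25 351] [345.75498575 183.03418803]
blue [398 231  35  29 626] [415.64696486 246.83386581]
blue [397 267  33  17 386] [413.72020725 275.3238342 ]
(387, 116) [ 0.75118582 -0.20631412  0.125     ]
(391, 209) [ 0.40079561 -0.20309744  0.125     ]
(384, 116) [ 0.75156379 -0.19516028  0.125     ]
(388, 209) [ 0.40113132 -0.1922798   0.125     ]
```

View pics/crop1.png

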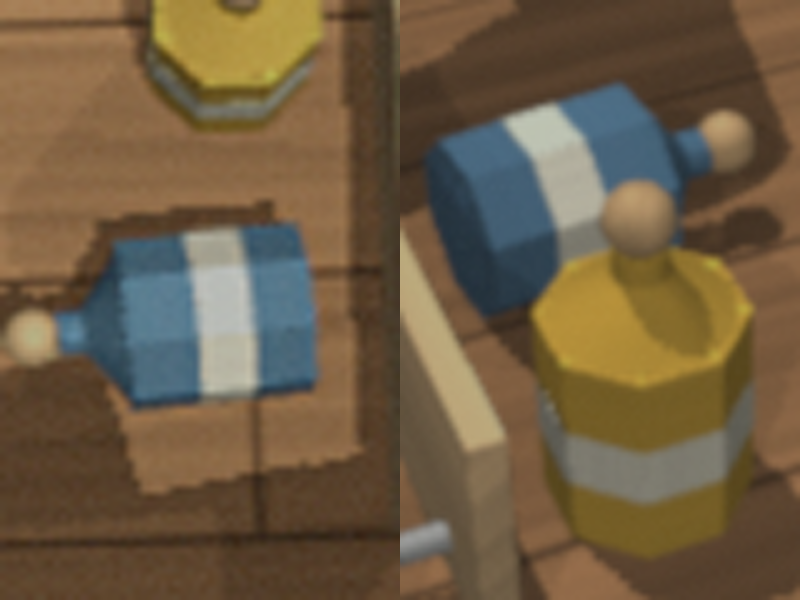

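The crop shows the smaller blue jar lying free, foot to the right facing the board. Its ball is at top ≈(330,185.4) and scene ≈(330.6,218.4). The yellow twin stands beside it.

```bash
python3 - <<'E'
from h import *
f=lambda x,y:(325+x/6.667-.4,135+y/6.667-.4)
g=lambda x,y:(265+(x-400)/5-.4,190+y/5-.4)
B,e=tri(f(33,336),g(728,142));print("ball",B,e, "z.046",plane("top",f(33,336),.046), plane("scene",g(728,142),.046))
c=[plane("top",f(*p),z) for p,z in(((302,226),.065),((317,388),.065),((312,268),.092),((316,328),.092),((113,240),.065),((135,407),.065))]
print(np.round(c,4))
F=(c[0]+c[1])/2;S=(c[4]+c[5])/2
print("foot",F,"ax",S-F,np.linalg.norm(S-F),"width",np.linalg.norm(c[0]-c[1]),"ball-foot",np.linalg.norm((B-F)[:2]))
for v in(S-F,B-F): print("yaw from +y (deg, + toward +x)",np.degrees(np.arctan2(v[0],v[1])))
# board top edge in scene & top
print("board scene", plane("scene",g(505,435),.125),plane("scene",g(465,445),.125))
t=cv2.imread("pics/top0.png").astype(int)
for r in(120,140,160,180,200,207): print(r,t[r,378:396].sum(1))
E
```

```text
ball [0.5118803  0.01551711 0.04604791] 0.0007939010245717646 z.046 [0.51173728 0.01514919 0.046     ] [0.51193648 0.01592639 0.046     ]
[[ 0.5668 -0.1394  0.065 ]
 [ 0.4731 -0.1437  0.065 ]
 [ 0.5364 -0.1413  0.092 ]
 [ 0.5022 -0.142   0.092 ]
 [ 0.5621 -0.0318  0.065 ]
 [ 0.4654 -0.0408  0.065 ]]
foot [ 0.51992525 -0.14153782  0.065     ] ax [-6.16321619e-03  1.05221911e-01 -1.11022302e-16] 0.1054022569292406 width 0.09380346511661397 ball-foot 0.1572608503458665
yaw from +y (deg, + toward +x) -3.3521845431815223
yaw from +y (deg, + toward +x) -2.932345005036169
board scene [ 0.75551241 -0.19473068  0.125     ] [ 0.75417804 -0.21127973  0.125     ]
120 [224 235 227 212 170 203 468 512 504 495 431 366 350 356 357 359 348 355]
140 [216 217 203 176 187 173 247 460 515 504 502 410 342 340 332 291 165  89]
160 [192 187 197 180 179 165 190 364 487 511 507 499 374 295 323 334 323 320]
180 [191 182 199 207 174 172 163 220 464 519 509 505 516 415 336 332 335 343]
200 [254 174 180 187 189 181 185 160 199 470 518 506 504 492 492 504 506 507]
207 [181 202 200 193 187 191 177 181 204 454 515 511 509 513 368 191 179 195]
```

```bash
python3 -m jog '[[[0.2,0.3,0.03,0,0,70,0],[0.2,0.3,0.03,0,0,70,0],[0.2,0.3,0.03,0,0,70,0],[0.2,0.3,0.03,0,0,70,0],[0.2,0.3,0.03,0,0,70,0],[0.2,0.3,0.03,0,0,70,0],[0.2,0.3,0.03,0,0,70,0],[0.2,0.3,0.03,0,0,70,0],[0.2,0.3,0.03,0,0,70,0],[0.2,0.3,0.03,0,0,70,0]]]'
```

```text
clock: 0.93
eef_pos: [0.3384, -0.1773, 0.2696]
tool_rot: [0.728, 0.686, 0.001, 0.0]
ft_force: [-0.4, -0.0, 0.1]
grip_width: 0.0854
```

```bash
python3 -m jog '[[[0.176,0.256,-0.04,0,0,7,0],[0.176,0.256,-0.04,0,0,7,0],[0.176,0.256,-0.04,0,0,7,0],[0.176,0.256,-0.04,0,0,7,0],[0.176,0.256,-0.04,0,0,7,0],[0.176,0.256,-0.04,0,0,7,0],[0.176,0.256,-0.04,0,0,7,0],[0.176,0.256,-0.04,0,0,7,0],[0.176,0.256,-0.04,0,0,7,0],[0.176,0.256,-0.04,0,0,7,0]]]'
python3 -m jog '[[[0,0,-0.03,-7,0,0,0],[0,0,-0.07,-14,-0.7,0,0],[0,0,-0.07,-21,-1.1,0,0],[0,0,-0.07,-28,-1.5,0,0],[0,0,-0.07,-30,-1.6,0,0],[0,0,-0.07,-30,-1.6,0,0],[0,0,-0.07,-30,-1.6,0,0],[0,0,-0.07,-30,-1.6,0,0]]]'
python3 - <<'E'
from h import *
from scipy.spatial.transform import Rotation as R
o=bot.get_obs();M=R.from_quat(o["tool_rot"]).as_matrix();print(M.round(3),o["joint_pos"].round(2),o["ft_torque"])
B=np.array([.512,.0155,.046])
print("to grasp",B+.011*M[:,2]-o["eef_pos"])
E
```

```text
clock: 1.77
eef_pos: [0.5118, 0.0759, 0.2281]
tool_rot: [0.689, 0.725, -0.001, -0.001]
ft_force: [-1.1, -0.2, 0.0]
grip_width: 0.0854
clock: 2.43
eef_pos: [0.5122, 0.0738, 0.16]
tool_rot: [0.667, 0.699, -0.177, 0.188]
ft_force: [0.6, 0.4, 0.3]
grip_width: 0.085
[[-0.04   0.999  0.027]
 [ 0.865  0.048 -0.499]
 [-0.5    0.003 -0.866]] [ 0.41  0.46 -0.01  1.31 -0.49  1.99] [ 0.43419855 -0.02495841  0.00222807]
to grasp [ 7.29779534e-05 -6.37515469e-02 -1.23562714e-01]
```

```bash
python3 -m jog '[[[0,-0.016,-0.03,0,0,0,0],[0,-0.032,-0.06,0,0,0,0],[0,-0.045,-0.085,0,0,0,0],[0,-0.055,-0.105,0,0,0,0],[0,-0.06,-0.117,0,0,0,0],[0,-0.0637,-0.1235,0,0,0,0],[0,-0.0637,-0.1235,0,0,0,0],[0,-0.0637,-0.1235,0,0,0,0]]]'
python3 - <<'E'
from h import *
a=bot.camera("scene");cv2.imwrite("pics/g1.png",cv2.resize(a[130:280,240:400],(800,600),interpolation=cv2.INTER_CUBIC) if 0 else cv2.resize(a[140:290,230:430],(800,600),interpolation=cv2.INTER_CUBIC))
o=bot.get_obs();print(o["eef_pos"],o["ft_force"],o["ft_torque"])
E
```

```text
clock: 3.1
eef_pos: [0.5127, 0.0105, 0.0368]
tool_rot: [0.667, 0.699, -0.177, 0.189]
ft_force: [0.6, 0.4, 0.6]
grip_width: 0.0853
[0.51317864 0.01106101 0.03711469] [1.03214614 0.41353736 0.21479976] [ 0.51005461  0.01481836 -0.0024431 ]
```

View pics/g1.png

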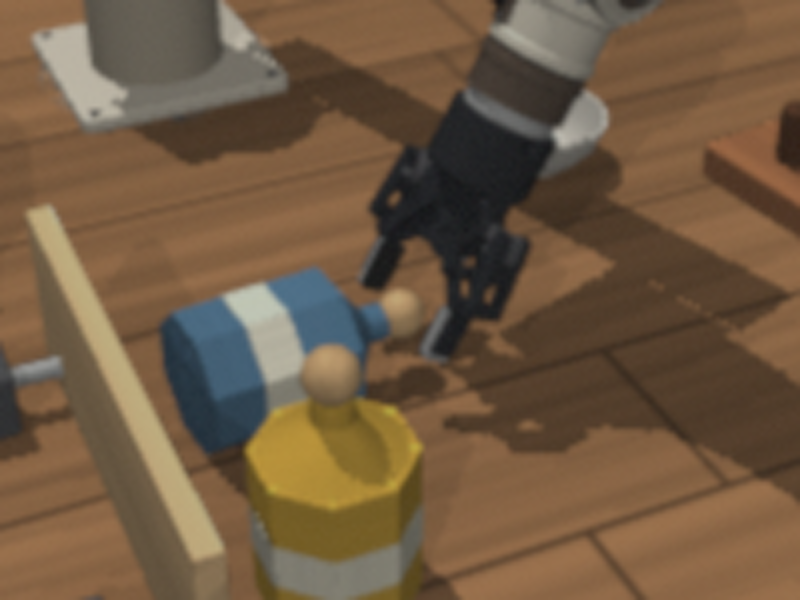

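The picture shows the ball (402,312) between the open fingers with the jar untouched. I'll close in steps to learn how counts relate to opening.

```bash
python3 -m jog '[[[0,0,0,0,0,0,130],[0,0,0,0,0,0,130],[0,0,0,0,0,0,130],[0,0,0,0,0,0,130],[0,0,0,0,0,0,130],[0,0,0,0,0,0,130]]]'
python3 -m jog '[[[0,0,0,0,0,0,158],[0,0,0,0,0,0,158],[0,0,0,0,0,0,158],[0,0,0,0,0,0,158],[0,0,0,0,0,0,158]]]'
python3 -c "
from workcell import bot
o=bot.get_obs();print(o['eef_pos'],o['ft_force'],o['ft_torque'],o['grip_width'])"
```

```text
clock: 3.65
eef_pos: [0.5122, 0.0114, 0.0359]
tool_rot: [0.666, 0.7, -0.178, 0.189]
ft_force: [0.2, -0.3, 0.4]
grip_width: 0.0416
clock: 4.07
eef_pos: [0.5121, 0.0114, 0.0359]
tool_rot: [0.666, 0.7, -0.178, 0.188]
ft_force: [-1.1, 3.0, 2.0]
grip_width: 0.0327
[0.51214233 0.01138738 0.03587682] [-1.06250304  2.99083932  1.97655954] [ 0.58852205  0.24134034 -0.1721962 ] 0.032698740547922545
```

```bash
python3 -m jog '[[[0,0,0,0,0,0,164],[0,0,0,0,0,0,164],[0,0,0,0,0,0,164],[0,0,0,0,0,0,164]]]'
python3 -m jog '[[[0,0,0,0,0,0,172],[0,0,0,0,0,0,172],[0,0,0,0,0,0,172],[0,0,0,0,0,0,172]]]'
python3 -c "
from workcell import bot
o=bot.get_obs();print(o['eef_pos'],o['ft_force'],o['ft_torque'],o['grip_width'])"
```

```text
clock: 4.4
eef_pos: [0.5123, 0.0115, 0.036]
tool_rot: [0.666, 0.7, -0.178, 0.188]
ft_force: [-1.9, 3.5, 5.2]
grip_width: 0.0318
clock: 4.73
eef_pos: [0.5122, 0.0115, 0.036]
tool_rot: [0.666, 0.7, -0.178, 0.188]
ft_force: [-2.4, 3.5, 6.1]
grip_width: 0.0311
[0.51224258 0.01147061 0.03604316] [-2.36266528  3.45768282  6.08662393] [ 0.58053435  0.4228876  -0.25523363] 0.031122180673826248
```

```bash
python3 -m jog '[[[0,-0.004,0,0,0,-0.4,172],[0,-0.008,0,0,0,-0.8,172],[0,-0.012,0,0,0,-1.2,172],[0,-0.016,0,0,0,-1.6,172],[0,-0.02,0,0,0,-2,172],[0,-0.024,0,0,0,-2.4,172],[0,-0.028,0,0,0,-2.8,172],[0,-0.032,0,0,0,-3.2,172],[0,-0.034,0,0,0,-3.6,172],[0,-0.036,0,0,0,-4,172]]]'
python3 - <<'E'
from h import *
a=bot.camera("top");b=bot.camera("scene")
out=np.zeros((600,800,3),np.uint8); out[:, :400]=cv2.resize(a[135:225,335:395],(400,600),interpolation=cv2.INTER_CUBIC); out[:,400:]=cv2.resize(b[180:300,245:325],(400,600),interpolation=cv2.INTER_CUBIC)
cv2.imwrite("pics/s1.png",out)
o=bot.get_obs();print(o["eef_pos"],o["ft_force"],o["ft_torque"],o["grip_width"])
E
```

```text
clock: 5.57
eef_pos: [0.5126, -0.0251, 0.0361]
tool_rot: [0.691, 0.675, -0.184, 0.182]
ft_force: [1.5, 4.5, 5.8]
grip_width: 0.0312
[ 0.51258346 -0.02545881  0.0360397 ] [1.2119305  1.95880361 4.27892009] [ 0.47219963 -0.2181831   0.172651  ] 0.03132999370909943
```

View pics/s1.png

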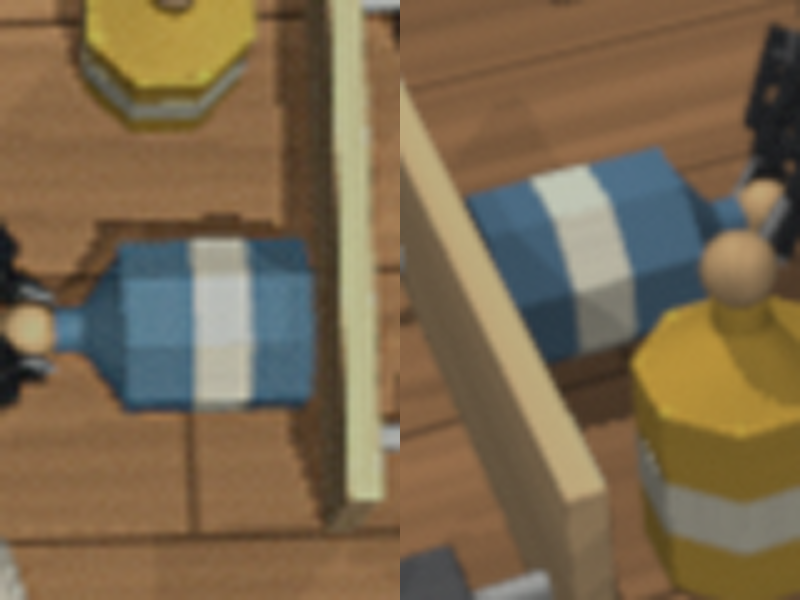

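Jar is square to the board to about 0.6°, with roughly 12 mm to go. Now I'll feel for the face.

```bash
python3 -m jog '[[[0,-0.002,0,0,0,0,172],[0,-0.004,0,0,0,0,172],[0,-0.006,0,0,0,0,172],[0,-0.008,0,0,0,0,172],[0,-0.008,0,0,0,0,172]]]'
for i in 1 ; do python3 -m jog '[[[0,-0.001,0,0,0,0,172],[0,-0.002,0,0,0,0,172],[0,-0.002,0,0,0,0,172]]]'; done
python3 -m jog '[[[0,-0.001,0,0,0,0,172],[0,-0.001,0,0,0,0,172]]]'
python3 -m jog '[[[0,-0.001,0,0,0,0,172],[0,-0.001,0,0,0,0,172]]]'
```

```text
clock: 6.08
eef_pos: [0.5124, -0.0329, 0.0361]
tool_rot: [0.69, 0.676, -0.184, 0.182]
ft_force: [-0.1, 3.6, 5.4]
grip_width: 0.0315
clock: 6.33
eef_pos: [0.5124, -0.0347, 0.0361]
tool_rot: [0.69, 0.676, -0.184, 0.182]
ft_force: [-0.4, 4.3, 6.6]
grip_width: 0.0312
clock: 6.5
eef_pos: [0.5124, -0.0356, 0.0361]
tool_rot: [0.69, 0.676, -0.184, 0.182]
ft_force: [0.1, 5.9, 6.1]
grip_width: 0.0315
clock: 6.67
eef_pos: [0.5124, -0.0366, 0.036]
tool_rot: [0.69, 0.676, -0.184, 0.182]
ft_force: [0.4, 5.0, 6.0]
grip_width: 0.0315
```

```bash
python3 -m jog '[[[0,-0.001,0,0,0,0,172],[0,-0.001,0,0,0,0,172]]]'
python3 -m jog '[[[0,-0.001,0,0,0,0,172],[0,-0.001,0,0,0,0,172]]]'
python3 -m jog '[[[0,-0.001,0,0,0,0,172],[0,-0.001,0,0,0,0,172]]]'
```

```text
clock: 6.83
eef_pos: [0.5124, -0.0371, 0.036]
tool_rot: [0.69, 0.676, -0.184, 0.182]
ft_force: [-0.8, 6.3, 7.8]
grip_width: 0.031
clock: 7.0
eef_pos: [0.5125, -0.0372, 0.036]
tool_rot: [0.69, 0.676, -0.183, 0.181]
ft_force: [-1.1, 10.6, 8.5]
grip_width: 0.0313
clock: 7.17
eef_pos: [0.5126, -0.0372, 0.036]
tool_rot: [0.69, 0.677, -0.182, 0.181]
ft_force: [-1.8, 13.9, 9.7]
grip_width: 0.0308
```

Contact is at TCP y ≈ -0.037, so the face is at about -0.190, which agrees with the camera. The contact stiffness is about 4 N/mm. While tilting, the foot's upper edge slides down the board and the lower edge slides out along the bench, so the ball follows (46s+157c, 46c+157s). I'll tabulate that.

```bash
python3 - <<'E'
import numpy as np
for t in range(0,92,2):
    r=np.radians(t);a=r-np.radians(30)
    y=46*np.sin(r)+157*np.cos(r)-157+11*(np.sin(a)+.5); z=46*np.cos(r)+157*np.sin(r)-46-11*(np.cos(a)-np.cos(np.radians(30)))
    print(t,round(y,1),round(z,1),end=" | ")
E
python3 -m jog '[[[0,0.001,0,0,0,0,172],[0,0.001,0,0,0,0,172]]]'
python3 -m jog '[[[0,0.0019,0.0053,2,0,0,172],[0,0.0036,0.0107,4,-0.1,0,172],[0,0.0051,0.0159,6,-0.1,0,172],[0,0.0065,0.0211,8,-0.1,0,172],[0,0.0065,0.0211,8,-0.1,0,172]]]'
python3 -c "
from workcell import bot
o=bot.get_obs();print(o['ft_torque'],o['joint_pos'].round(2))"
```

```text
0 0.0 0.0 | 2 1.8 5.3 | 4 3.5 10.5 | 6 5.0 15.6 | 8 6.3 20.7 | 10 7.3 25.8 | 12 8.2 30.7 | 14 8.9 35.6 | 16 9.4 40.3 | 18 9.7 45.0 | 20 9.9 49.6 | 22 9.8 54.1 | 24 9.5 58.5 | 26 9.0 62.7 | 28 8.3 66.9 | 30 7.5 70.9 | 32 6.4 74.7 | 34 5.1 78.5 | 36 3.7 82.1 | 38 2.1 85.5 | 40 0.2 88.8 | 42 -1.8 92.0 | 44 -3.9 95.0 | 46 -6.3 97.8 | 48 -8.9 100.5 | 50 -11.6 103.0 | 52 -14.5 105.4 | 54 -17.5 107.5 | 56 -20.7 109.5 | 58 -24.1 111.3 | 60 -27.7 113.0 | 62 -31.3 114.4 | 64 -35.2 115.7 | 66 -39.2 116.8 | 68 -43.3 117.7 | 70 -47.5 118.4 | 72 -51.9 118.9 | 74 -56.4 119.2 | 76 -61.0 119.3 | 78 -65.7 119.3 | 80 -70.5 119.1 | 82 -75.4 118.6 | 84 -80.4 118.0 | 86 -85.5 117.2 | 88 -90.7 116.2 | 90 -96.0 115.0 | clock: 7.33
eef_pos: [0.5126, -0.0372, 0.036]
tool_rot: [0.69, 0.676, -0.183, 0.182]
ft_force: [-0.9, 9.2, 7.6]
grip_width: 0.0315
clock: 7.75
eef_pos: [0.512, -0.0315, 0.0568]
tool_rot: [0.702, 0.687, -0.134, 0.132]
ft_force: [0.8, 6.7, -2.5]
grip_width: 0.0315
[ 1.65697458 -0.15293209  0.12987616] [ 0.15  0.47 -0.24  0.93 -0.37  1.76]
```

```bash
python3 -m jog '[[[0,0.0008,0.0047,2,0,0,172],[0,0.0017,0.0096,4,-0.1,0,172],[0,0.0023,0.0145,6,-0.1,0,172],[0,0.0029,0.019,8,-0.1,0,172],[0,0.0029,0.019,8,-0.1,0,172]]]'
python3 - <<'E'
from h import *
a=bot.camera("scene");cv2.imwrite("pics/t1.png",cv2.resize(a[140:290,230:430],(800,600),interpolation=cv2.INTER_CUBIC))
o=bot.get_obs();print(o['ft_force'],o['ft_torque'],o['joint_pos'].round(2))
E
```

```text
clock: 8.17
eef_pos: [0.5118, -0.0283, 0.0757]
tool_rot: [0.71, 0.694, -0.085, 0.083]
ft_force: [1.2, 8.0, -1.2]
grip_width: 0.031
[ 0.29305331  6.65344242 -1.32307806] [ 1.56834025 -0.19570396  0.17719533] [ 0.08  0.42 -0.23  0.95 -0.24  1.68]
```

View pics/t1.png

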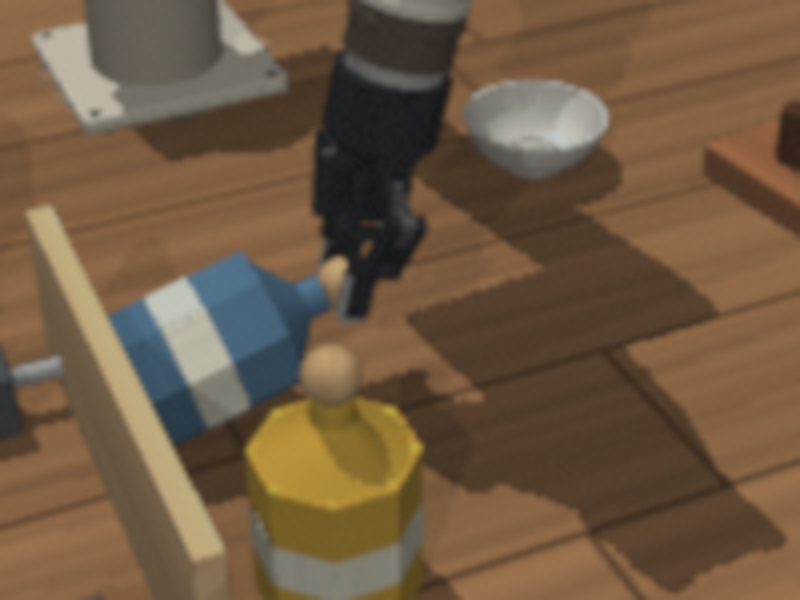

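Jar is tilted about 16°, foot against the board and on the bench, forces low. Continuing.

```bash
python3 -m jog '[[[0,0.0003,0.0047,2,0,0,172],[0,0.0005,0.0093,4,-0.1,0,172],[0,0.0004,0.0138,6,-0.1,0,172],[0,0.0001,0.0182,8,-0.1,0,172],[0,-0.0004,0.0224,10,-0.2,0,172],[0,-0.0011,0.0266,12,-0.2,0,172],[0,-0.0019,0.0306,14,-0.2,0,172],[0,-0.003,0.0344,16,-0.3,0,172],[0,-0.003,0.0344,16,-0.3,0,172]]]'
python3 -c "
from workcell import bot
o=bot.get_obs();print(o['ft_force'],o['ft_torque'],o['joint_pos'].round(2))"
```

```text
clock: 8.97
eef_pos: [0.5113, -0.0289, 0.1103]
tool_rot: [0.714, 0.7, 0.016, -0.017]
ft_force: [-0.0, 15.5, 2.3]
grip_width: 0.031
[-3.23516879e-03  1.55055960e+01  2.31851223e+00] [ 2.75902423e+00  1.51870687e-03 -6.13836438e-02] [-0.08  0.36 -0.18  1.03  0.05  1.51]
```

```bash
python3 -m jog '[[[0,0.0002,0.0038,2,0,0,172],[0,-0.0012,0.0074,4,-0.1,0,172],[0,-0.0028,0.0108,6,-0.1,0,172],[0,-0.0047,0.0141,8,-0.1,0,172],[0,-0.0067,0.0173,10,-0.2,0,172],[0,-0.0088,0.0203,12,-0.2,0,172],[0,-0.0088,0.0203,12,-0.2,0,172]]]'
python3 - <<'E'
from h import *
a=bot.camera("scene");b=bot.camera("top")
out=np.zeros((600,800,3),np.uint8); out[:, :400]=cv2.resize(b[135:225,345:405],(400,600),interpolation=cv2.INTER_CUBIC); out[:,400:]=cv2.resize(a[150:300,225:325],(400,600),interpolation=cv2.INTER_CUBIC)
cv2.imwrite("pics/t2.png",out)
o=bot.get_obs();print(o['ft_force'],o['ft_torque'],o['joint_pos'].round(2))
E
```

```text
clock: 9.55
eef_pos: [0.511, -0.0401, 0.1304]
tool_rot: [0.709, 0.694, 0.088, -0.089]
ft_force: [-0.7, 7.2, 4.7]
grip_width: 0.0313
[0.01684552 5.85015839 5.64706798] [ 1.01941998  0.10066127 -0.04164014] [-0.22  0.38 -0.13  1.12  0.24  1.37]
```

View pics/t2.png

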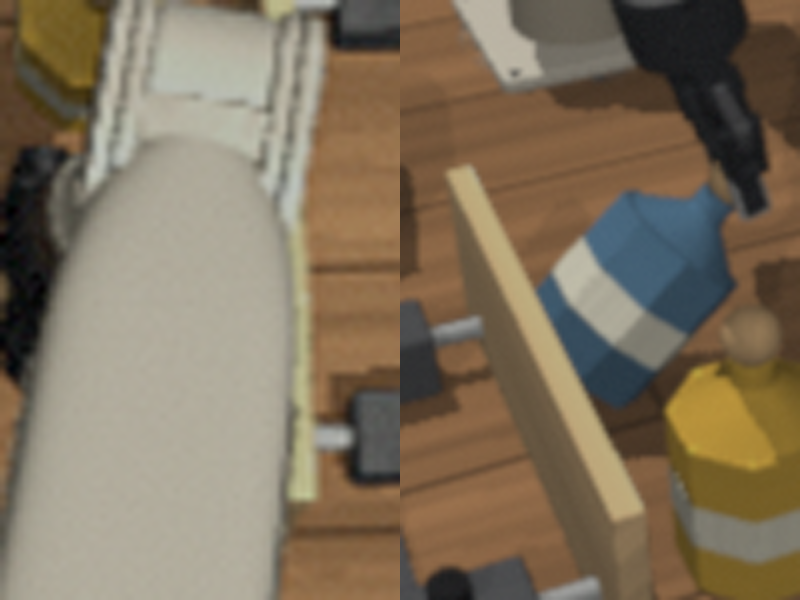

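```bash
python3 -m jog '[[[0,-0.0024,0.0028,2,0,0,172],[0,-0.005,0.0055,4,-0.1,0,172],[0,-0.0077,0.008,6,-0.1,0,172],[0,-0.0106,0.0104,8,-0.1,0,172],[0,-0.0106,0.0104,8,-0.1,0,172]]]'
python3 -m jog '[[[0,-0.003,0.0021,2,0,0,172],[0,-0.0062,0.0041,4,-0.1,0,172],[0,-0.0062,0.0041,4,-0.1,0,172]]]'
python3 -c "
from workcell import bot
o=bot.get_obs();print(o['ft_force'],o['ft_torque'],o['joint_pos'].round(2))"
```

```text
clock: 10.07
eef_pos: [0.5112, -0.0503, 0.1414]
tool_rot: [0.701, 0.686, 0.137, -0.138]
ft_force: [-0.1, 8.5, 8.1]
grip_width: 0.0313
clock: 10.32
eef_pos: [0.5113, -0.0563, 0.1459]
tool_rot: [0.696, 0.68, 0.162, -0.161]
ft_force: [-0.6, 7.4, 10.6]
grip_width: 0.0312
[-0.59563744  7.4181742  10.64144092] [1.66277444 0.32874078 0.08902809] [-0.35  0.44 -0.05  1.25  0.43  1.2 ]
```

```bash
python3 -m jog '[[[0,-0.0034,0.0025,2,0,0,172],[0,-0.007,0.0045,4,-0.1,0,172],[0,-0.0106,0.0059,6,-0.1,0,172],[0,-0.0145,0.0072,8,-0.1,0,172],[0,-0.0145,0.0072,8,-0.1,0,172]]]'
python3 -m jog '[[[0,-0.004,0.0011,2,0,0,172],[0,-0.0081,0.002,4,-0.1,0,172],[0,-0.0123,0.0027,6,-0.1,0,172],[0,-0.0167,0.0032,8,-0.1,0,172],[0,-0.0167,0.0032,8,-0.1,0,172]]]'
python3 -c "
from workcell import bot
o=bot.get_obs();print(o['ft_force'],o['ft_torque'],o['joint_pos'].round(2))"
```

```text
clock: 10.73
eef_pos: [0.5116, -0.0718, 0.1533]
tool_rot: [0.684, 0.667, 0.21, -0.208]
ft_force: [-0.7, 2.9, 11.1]
grip_width: 0.031
clock: 11.15
eef_pos: [0.5119, -0.089, 0.1571]
tool_rot: [0.668, 0.651, 0.257, -0.255]
ft_force: [-0.8, 1.9, 15.1]
grip_width: 0.0312
[-0.80072887  1.93573818 15.14290213] [1.45891816 0.33644724 0.21066142] [-0.52  0.6   0.1   1.48  0.63  0.94]
```

```bash
python3 - <<'E'
from h import *
a=bot.camera("scene");cv2.imwrite("pics/t3.png",cv2.resize(a[150:285,220:400],(800,600),interpolation=cv2.INTER_CUBIC))
E
```

```text
(no output)
```

View pics/t3.png

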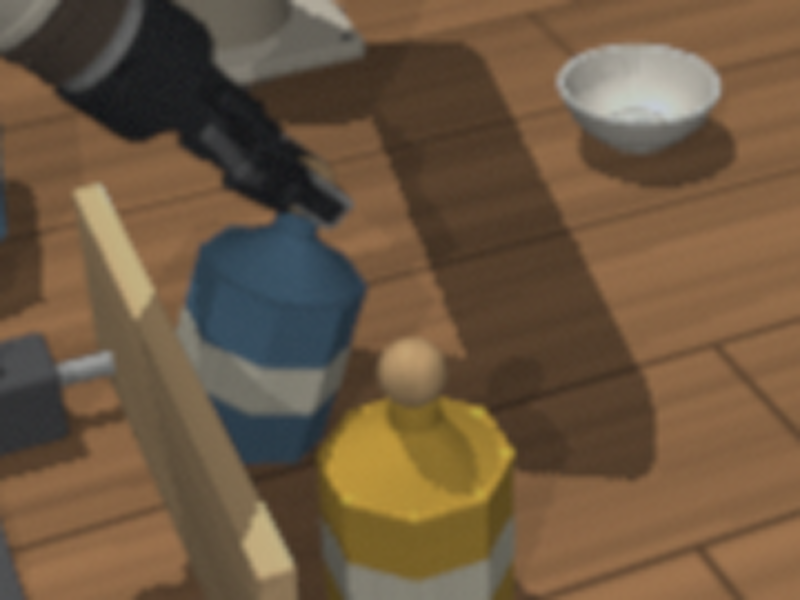

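Jar is nearly upright, leaning slightly away from the board. The down force is 15 N, so I'll relieve z a little and continue.

```bash
python3 -m jog '[[[0,-0.0045,0.0018,2,0,0,172],[0,-0.0093,0.0022,4,-0.1,0,172],[0,-0.0142,0.0024,6,-0.1,0,172],[0,-0.0142,0.0024,6,-0.1,0,172]]]'
python3 -m jog '[[[0,-0.005,0,2,0,0,172],[0,-0.01,-0.0005,4,-0.1,0,172],[0,-0.01,-0.0005,4,-0.1,0,172]]]'
python3 -c "
from workcell import bot
o=bot.get_obs();print(o['ft_force'],o['ft_torque'],o['joint_pos'].round(2))"
```

```text
clock: 11.53
eef_pos: [0.5117, -0.1046, 0.158]
tool_rot: [0.654, 0.637, 0.29, -0.288]
ft_force: [-0.2, -1.9, 8.6]
grip_width: 0.0315
clock: 11.78
eef_pos: [0.5114, -0.1145, 0.1566]
tool_rot: [0.643, 0.627, 0.312, -0.31]
ft_force: [0.5, -1.4, 5.9]
grip_width: 0.0314
[ 0.49486576 -1.42368939  5.91040443] [ 0.06785281 -0.00681946  0.00699858] [-0.6   0.73  0.22  1.67  0.72  0.76]
```

```bash
python3 -m jog '[[[0,-0.006,-0.0006,2,0,0,172],[0,-0.012,-0.0014,4,-0.1,0,172],[0,-0.012,-0.0014,4,-0.1,0,172]]]'
python3 -m jog '[[[0,-0.0026,-0.0005,1,0,0,172],[0,-0.0052,-0.001,2,0,0,172],[0,-0.0052,-0.001,2,0,0,172]]]'
python3 - <<'E'
from h import *
a=bot.camera("scene");cv2.imwrite("pics/t4.png",cv2.resize(a[150:285,220:400],(800,600),interpolation=cv2.INTER_CUBIC))
o=bot.get_obs();print(o['ft_force'],o['ft_torque'],o['joint_pos'].round(2))
E
```

```text
clock: 12.03
eef_pos: [0.5115, -0.1267, 0.1553]
tool_rot: [0.632, 0.615, 0.335, -0.332]
ft_force: [-0.5, -1.9, 6.1]
grip_width: 0.0314
clock: 12.28
eef_pos: [0.5117, -0.1312, 0.1546]
tool_rot: [0.625, 0.611, 0.345, -0.342]
ft_force: [0.3, -0.9, 4.2]
grip_width: 0.0313
[-0.09851148 -1.03407417  3.709531  ] [-0.37969287  0.14960986 -0.02107152] [-0.64  0.83  0.3   1.8   0.76  0.64]
```

View pics/t4.png

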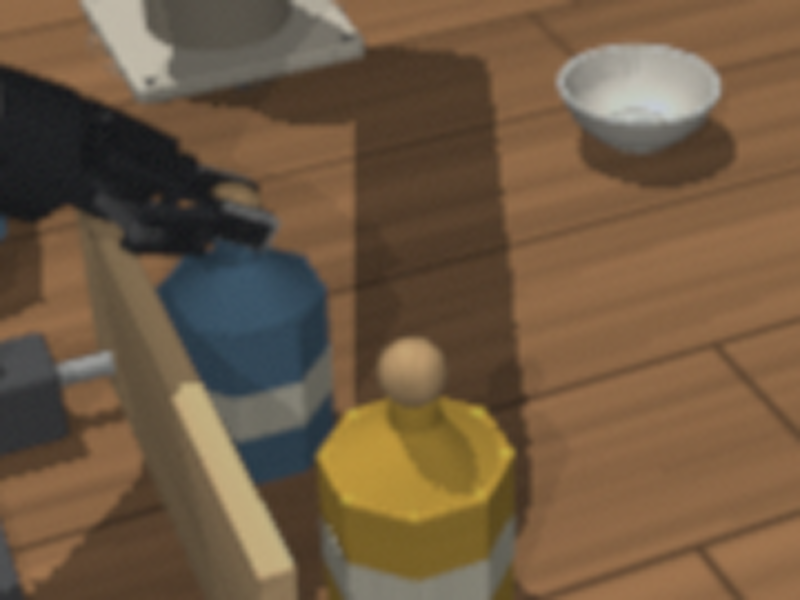

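Jar is practically upright next to the board, and the gripper clears the board top. I'll finish the last 2° and press lightly until I feel the board.

```bash
python3 -m jog '[[[0,-0.0015,-0.0005,1,0,0,172],[0,-0.003,-0.001,2,0,0,172],[0,-0.003,-0.001,2,0,0,172]]]'
python3 -m jog '[[[0,-0.001,0,0,0,0,172],[0,-0.0015,0,0,0,0,172],[0,-0.0015,0,0,0,0,172]]]'
python3 -m jog '[[[0,-0.001,0,0,0,0,172],[0,-0.0015,0,0,0,0,172],[0,-0.0015,0,0,0,0,172]]]'
python3 -c "
from workcell import bot
o=bot.get_obs();print(o['ft_force'],o['ft_torque'])"
```

```text
clock: 12.58
eef_pos: [0.5125, -0.1336, 0.1545]
tool_rot: [0.619, 0.605, 0.357, -0.353]
ft_force: [2.0, -0.5, 6.4]
grip_width: 0.0309
clock: 12.83
eef_pos: [0.5124, -0.1347, 0.1546]
tool_rot: [0.619, 0.605, 0.356, -0.353]
ft_force: [0.5, 1.4, 5.7]
grip_width: 0.0312
clock: 13.08
eef_pos: [0.5123, -0.1358, 0.1548]
tool_rot: [0.618, 0.605, 0.356, -0.353]
ft_force: [0.4, 2.0, 5.1]
grip_width: 0.0315
[0.43022727 1.98191544 5.07318851] [ 0.44081166 -0.01215883 -0.19395223]
```

```bash
python3 -m jog '[[[0,-0.001,0,0,0,0,172],[0,-0.001,0,0,0,0,172]]]'
python3 -m jog '[[[0,-0.001,0,0,0,0,172],[0,-0.001,0,0,0,0,172]]]'
python3 -m jog '[[[0,-0.001,0,0,0,0,172],[0,-0.001,0,0,0,0,172]]]'
```

```text
clock: 13.25
eef_pos: [0.5123, -0.1365, 0.155]
tool_rot: [0.618, 0.605, 0.356, -0.353]
ft_force: [-0.6, 3.5, 7.1]
grip_width: 0.031
clock: 13.42
eef_pos: [0.5122, -0.1366, 0.155]
tool_rot: [0.618, 0.605, 0.356, -0.354]
ft_force: [0.1, 6.0, 6.0]
grip_width: 0.0311
clock: 13.58
eef_pos: [0.5121, -0.1368, 0.1551]
tool_rot: [0.618, 0.605, 0.356, -0.355]
ft_force: [0.4, 9.8, 6.0]
grip_width: 0.0311
```

```bash
python3 - <<'E'
from h import *
a=bot.camera("scene");b=bot.camera("top")
out=np.zeros((600,800,3),np.uint8); out[:, :400]=cv2.resize(b[135:225,345:405],(400,600),interpolation=cv2.INTER_CUBIC); out[:,400:]=cv2.resize(a[160:280,235:315],(400,600),interpolation=cv2.INTER_CUBIC)
cv2.imwrite("pics/t5.png",out)
o=bot.get_obs();print(o['ft_force'],o['ft_torque'])
E
```

```text
[1.32949417 9.71353871 5.73125181] [ 1.23008    -0.09865613 -0.03827249]
```

View pics/t5.png

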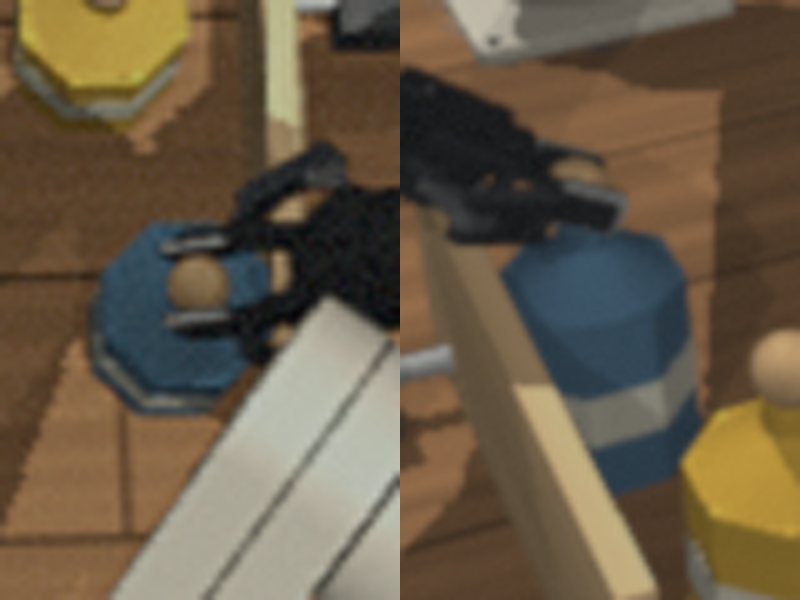

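Firm contact felt, with TCP y stopping at about -0.1367. I'll check for lean using the ball position, then ease off and open.

```bash
python3 - <<'E'
from h import *
print(plane("top",(345+198/6.667-.4,135+285/6.667-.4),.157), "shoulder left/ near corners z.105", plane("top",(345+98/6.667-.4,135+320/6.667-.4),.105))
E
python3 -m jog '[[[0,0.001,0,0,0,0,172],[0,0.0015,0,0,0,0,172],[0,0.0015,0,0,0,0,172]]]'
python3 -m jog '[[[0,0,0,0,0,0,165],[0,0,0,0,0,0,158],[0,0,0,0,0,0,152],[0,0,0,0,0,0,148],[0,0,0,0,0,0,145],[0,0,0,0,0,0,145]]]'
```

```text
[ 0.51271709 -0.14495084  0.157     ] shoulder left/ near corners z.105 [ 0.50564568 -0.09417999  0.105     ]
clock: 13.93
eef_pos: [0.5122, -0.1366, 0.155]
tool_rot: [0.618, 0.605, 0.356, -0.353]
ft_force: [1.1, 3.7, 5.4]
grip_width: 0.0312
clock: 14.43
eef_pos: [0.512, -0.1382, 0.1534]
tool_rot: [0.619, 0.606, 0.355, -0.352]
ft_force: [0.2, 0.6, -0.5]
grip_width: 0.0368
```

```bash
python3 -m jog '[[[0,0,0,0,0,0,120],[0,0,0,0,0,0,80],[0,0,0,0,0,0,70],[0,0,0,0,0,0,70],[0,0,0,0,0,0,70],[0,0,0,0,0,0,70]]]'
python3 -m jog '[[[0,-0.008,0.006,0,0,0,70],[0,-0.018,0.014,0,0,0,70],[0,-0.03,0.024,0,0,0,70],[0,-0.045,0.036,0,0,0,70],[0,-0.06,0.05,0,0,0,70],[0,-0.075,0.07,0,0,0,70],[0,-0.085,0.09,0,0,0,70],[0,-0.09,0.11,0,0,0,70],[0,-0.09,0.13,0,0,0,70],[0,-0.09,0.13,0,0,0,70]]]'
python3 -m jog '[[[-0.02,-0.04,0.03,0,0,0,70],[-0.05,-0.08,0.04,0,0,0,70],[-0.08,-0.11,0.05,0,0,0,70],[-0.11,-0.14,0.05,0,0,0,70],[-0.14,-0.17,0.05,0,0,0,70],[-0.14,-0.17,0.05,0,0,0,70]]]'
python3 - <<'E'
from h import *
a=bot.camera("scene");b=bot.camera("top")
out=np.zeros((600,800,3),np.uint8); out[:, :400]=cv2.resize(b[135:225,345:405],(400,600),interpolation=cv2.INTER_CUBIC); out[:,400:]=cv2.resize(a[160:280,235:315],(400,600),interpolation=cv2.INTER_CUBIC)
cv2.imwrite("pics/e1.png",out)
cv2.imwrite("pics/top_e.png",b);cv2.imwrite("pics/scene_e.png",a)
E
```

```text
clock: 14.93
eef_pos: [0.5121, -0.1382, 0.154]
tool_rot: [0.619, 0.606, 0.355, -0.352]
ft_force: [-1.2, 0.6, 0.2]
grip_width: 0.0618
clock: 15.77
eef_pos: [0.5025, -0.2078, 0.2681]
tool_rot: [0.627, 0.607, 0.356, -0.334]
ft_force: [-0.1, -0.3, 0.2]
grip_width: 0.0619
clock: 16.27
eef_pos: [0.3702, -0.2927, 0.2527]
tool_rot: [0.636, 0.606, 0.353, -0.322]
ft_force: [0.3, -0.6, 0.4]
grip_width: 0.0619
```

View pics/e1.png

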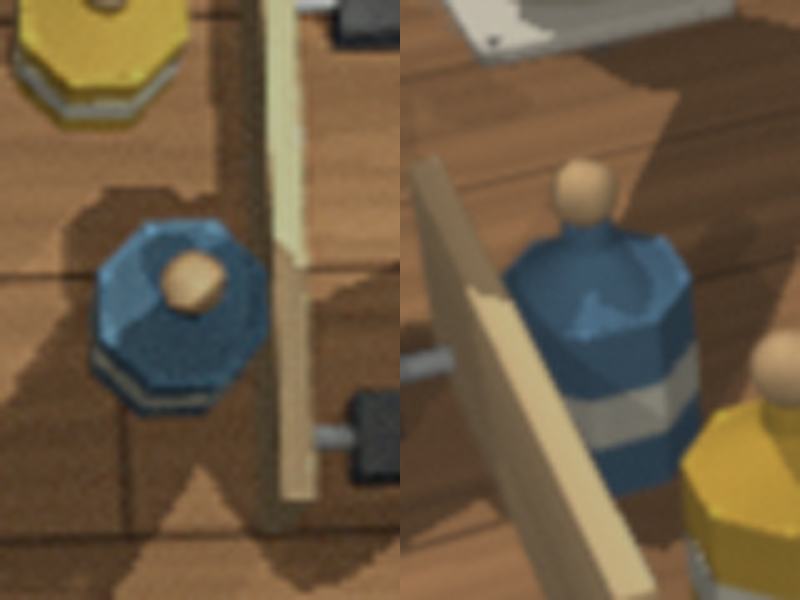

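The jar stands free with its ball at about (194,281) in the crop, its side next to the board. I'll measure the gap and check the other things against the first picture.

```bash
python3 - <<'E'
from h import *
f=lambda x,y:(345+x/6.667-.4,135+y/6.667-.4)
B,e=tri(f(194,281),(235+(585-400)/5-.4,160+192/5-.4));print("ball",B,e)
r,l=plane("top",f(268,275),.105),plane("top",f(98,300),.105);print("right side",r,"left",l,"mid",(r+l)/2)
print("face",plane("top",f(273,275),.125))
t0,t1=cv2.imread("pics/top0.png"),cv2.imread("pics/top_e.png")
for n,(x,y) in dict(yellow=(360,137),pot=(244,160),block=(231,208),spool=(261,135),hammer=(182,215),soap=(462,211),bowl=(273,242),big=(415,258)).items():
    T=t0[y-14:y+14,x-14:x+14];S=t1[y-20:y+20,x-20:x+20];m=cv2.minMaxLoc(cv2.matchTemplate(S,T,cv2.TM_CCOEFF_NORMED));print(n,m[1],m[3][0]-6,m[3][1]-6)
E
```

```text
ball [ 0.51483529 -0.14301932  0.15747561] 0.000340920937723841
right side [ 0.52805806 -0.189314    0.105     ] left [ 0.5169322  -0.09464891  0.105     ] mid [ 0.52249513 -0.14198146  0.105     ]
face [ 0.52371959 -0.18954565  0.125     ]
yellow 0.9959811568260193 0 0
pot 0.9929133653640747 0 0
block 0.9924134612083435 0 0
spool 0.994341254234314 0 0
hammer 0.9934270977973938 0 0
soap 0.4062581956386566 5 -1
bowl 0.997995138168335 0 0
big 0.6158857345581055 -1 0
```

```bash
python3 - <<'E'
import cv2
t0,t1=cv2.imread("pics/scene0.png"),cv2.imread("pics/scene_e.png")
for n,(x,y) in dict(soap=(137,245),big=(200,180)).items():
    T=t0[y-16:y+16,x-14:x+14];S=t1[y-22:y+22,x-20:x+20];m=cv2.minMaxLoc(cv2.matchTemplate(S,T,cv2.TM_CCOEFF_NORMED));print(n,m[1],m[3][0]-6,m[3][1]-6)
E
```

```text
soap 0.9368955492973328 0 0
big 0.9957975745201111 0 0
```

View pics/scene_e.png

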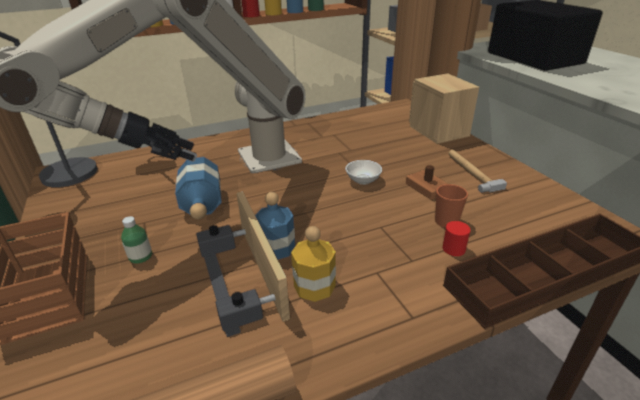

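The jar stands at the board around (275,228), the arm is clear of everything, and nothing else has moved.

```bash
python3 -c "
from workcell import bot
print(bot.get_obs()['ft_force'].round(1)); print(bot.job_done())"
```

```text
[0.7 0.7 0.3]
the job is handed in; nothing more can be done
None
```

The small blue jar is standing upright against the stop board, and I handed the job in at about 16 s of the 72 s allowed; no verdict came back.

I gripped the jar by its ball and slid it square to the board until the foot met the face, at about y = -0.190. I then tipped it up with the tool turning along with it and pressed it lightly to the board. After that I let go and backed the arm away.

**Forces:** The highest sideways force I read at the wrist was 15.5 N, and about 10 N in the final press. The highest downward force was about 15 N. These are readings at the end of each move, so a short peak in between could have been missed.

**Last checks:**
- **Upright:** the ball measured 157.5 mm above the bench (157 expected).
- **Gap to the board:** 0 to 1 mm, measured by camera with about 2 mm uncertainty.
- **Other things:** all unmoved. The top-view check of the soap and the large blue jar matched poorly, most likely because the arm hides them there. The scene view matched both with no shift.

**One doubt:** for the last 15° or so of the tilt the sideways force fell to about -1 to -2 N. The foot may have been only very lightly braced there, until the final press brought it back to the board.

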